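# Unpile the wax moulds into their cooling trays

### The job

Three wax-filled moulds and a finished wax block have been left piled on one another on the bench. Take the pile apart from the top and set each piece down gently, without dropping it, so that it lies flat on the floor of the shallow tray of its own shape: the block in the smallest tray, then the round, the square and the oblong mould in theirs. Leave the specimen pot and the timer that stand among the trays where they are.

Things in the scene. Friction and masses are not known exactly. Their poses are not given: they have to be found in the camera images.
- block_c (a point): Wax block in a white cassette: 28 mm (x) by 40 mm (y), 11 mm high, with white wax on top, 20 g, rigid. Top of the pile. The point is its centre, half-way up; z is up. Take it across the 28 mm (its x axis).
- round_c (a point): Embedding mould of dark steel, filled flush with set white wax, straight walls, flat top and underside: round, 46 mm across, 18 mm high, 40 to 85 g. Third from the bottom of the pile, under the wax block. The point is its centre, half-way up; z is up.
- square_c (a point): Embedding mould of dark steel, filled flush with set white wax, straight walls, flat top and underside: square, 54 by 54 mm (sides along x and y), 18 mm high, 60 to 130 g. Second from the bottom of the pile. The point is its centre, half-way up; z is up.
- oblong_c (a point): Embedding mould of dark steel, filled flush with set white wax, straight walls, flat top and underside: oblong, 84 mm (x) by 60 mm (y), 20 mm high, 110 to 225 g. Bottom of the pile, stands on the bench. The point is its centre, half-way up; z is up. Take it across the 60 mm (its y axis).
- tray_block: Smallest shallow aluminium tray, for the wax block: rectangular, inside 46 mm (x) by 58 mm (y), fixed to the bench; flat underside at z = 0, floor 3 mm thick with a thin black mat, lip all round 3 mm wide, its top 7 mm above the bench (4 mm above the floor). Origin: centre of its underside; x and y along its sides.
- tray_round: Round shallow aluminium tray, for the round mould: inside 64 mm across, outside 70 mm, fixed to the bench; flat underside at z = 0, floor 3 mm thick with a thin black mat, lip all round 3 mm wide, its top 7 mm above the bench (4 mm above the floor). Origin: centre of its underside.
- tray_square: Square shallow aluminium tray, for the square mould: inside 72 by 72 mm, fixed to the bench; flat underside at z = 0, floor 3 mm thick with a thin black mat, lip all round 3 mm wide, its top 7 mm above the bench (4 mm above the floor). Origin: centre of its underside; x and y along its sides.
- tray_oblong: Largest shallow aluminium tray, for the oblong mould: oblong, inside 102 mm (x) by 78 mm (y), fixed to the bench; flat underside at z = 0, floor 3 mm thick with a thin black mat, lip all round 3 mm wide, its top 7 mm above the bench (4 mm above the floor). Origin: centre of its underside; x and y along its sides.
- pot: Bystander: white specimen pot with screw lid, 48 mm across, 62 mm high, loose, standing among the trays. Origin: centre of its underside.
- timer: Bystander: digital timer lying on its back, 67 by 67 mm, 19 mm high, loose, among the trays. Origin: centre of its underside.

How it is judged (in metres and radians):
On the way, in this order (a step that is already met when the one before it is completed fails the run):
1. the wax block lies flat in its own tray, let go (horizontal distance between block_c and tray_block below 0.0135 m and angle between block_c's own z axis and vertical below 0.045 rad and z of block_c in the frame of tray_block between 0.0055 and 0.0105 m and contact force between block and the fingers below 0.05 N), for 0.1 s.
2. the round mould lies flat in its own tray, let go (horizontal distance between round_c and tray_round below 0.0135 m and angle between round_c's own z axis and vertical below 0.045 rad and z of round_c in the frame of tray_round between 0.009 and 0.014 m and contact force between round and the fingers below 0.05 N), for 0.1 s.
3. the square mould lies flat in its own tray, let go (horizontal distance between square_c and tray_square below 0.0135 m and angle between square_c's own z axis and vertical below 0.045 rad and z of square_c in the frame of tray_square between 0.009 and 0.014 m and contact force between square and the fingers below 0.05 N), for 0.1 s.
4. the oblong mould lies flat in its own tray, let go (horizontal distance between oblong_c and tray_oblong below 0.0135 m and angle between oblong_c's own z axis and vertical below 0.045 rad and z of oblong_c in the frame of tray_oblong between 0.01 and 0.015 m and contact force between oblong and the fingers below 0.05 N), for 0.1 s.
At the end, for the whole second after the job is handed in: Each piece lies at rest, flat (0.045 rad) on the floor of its own tray: centre within 13.5 mm of the tray's in plan, height +2/-3 mm of lying on the floor; pot and timer within 20 mm of where they began, the pot upright (horizontal distance between block_c and tray_block below 0.0135 m and angle between each of block_c, round_c, square_c, oblong_c's own z axis and vertical below 0.045 rad and z of block_c in the frame of tray_block between 0.0055 and 0.0105 m and linear speed of each of block, round, square, oblong below 0.02 m/s and horizontal distance between round_c and tray_round below 0.0135 m and z of round_c in the frame of tray_round between 0.009 and 0.014 m and horizontal distance between square_c and tray_square below 0.0135 m and z of square_c in the frame of tray_square between 0.009 and 0.014 m and horizontal distance between oblong_c and tray_oblong below 0.0135 m and z of oblong_c in the frame of tray_oblong between 0.01 and 0.015 m and distance of each of pot, timer from where it was at the start of the episode below 0.02 m and angle between pot's own z axis and vertical below 0.15 rad); the robot touches nothing.
It fails at once if the wax block is dropped (falls freely more than about 18 mm) (contact force between block and anything else below 0.01 N and linear speed of block above 0.6 m/s).
It fails at once if the round mould is dropped (falls freely more than about 18 mm) (contact force between round and anything else below 0.01 N and linear speed of round above 0.6 m/s).
It fails at once if the square mould is dropped (falls freely more than about 18 mm) (contact force between square and anything else below 0.01 N and linear speed of square above 0.6 m/s).
It fails at once if the oblong mould is dropped (falls freely more than about 18 mm) (contact force between oblong and anything else below 0.01 N and linear speed of oblong above 0.6 m/s).
It fails at once if the specimen pot or the timer is pushed more than 20 mm from its place or tipped (not (distance of pot from where it was at the start of the episode below 0.02 m) or not (angle between pot's own z axis and vertical below 0.15 rad) or not (distance of timer from where it was at the start of the episode below 0.02 m)).
It also fails if it takes over 122 s, if anything falls off the work surface, if the arm or the gripper's body presses on something with over 40 N, if the wrist force passes 120 N, or if a joint passes its speed limit or range.

### The arm

A 7-joint arm with a two-finger parallel gripper is mounted at the origin on a cart in front of the work surface, level with it; the furniture and walls round the work are solid. World frame = base frame: x ahead of the robot, y to its left, z up, the work surface at z = 0. Lengths are in m, angles in degrees, forces in N, time in s.
With the tool pointing down it reaches from about 0.4 to 0.9 m from the base axis. Payload 5.5 kg.
Tool frame: the origin (TCP) lies at the very end of the fingers, on their centre line; the grasp point (between the pads) lies 19 mm behind it; z points along the fingers, y is the line along which they close (so a half turn about z gives the same grasp; the last joint's range is limited). The gripper opens to 85 mm and grips with 20 to 120 N. Pads are 22 mm wide; open, the fingers measure 114 mm over their backs; the gripper's body (76 mm by 85 mm) begins 54 mm behind the grasp point. The pads swing forward as they close: fully open they stand 13 mm farther back than shut.
Start: joints at [-55.451, 28.699, -24.465, 88.831, 12.651, 65.22, -12.049], TCP at [0.217, 0.613, 0.231] pointing down, gripper open.
Joint ranges: [-164.97, 164.97], [-17.58, 116.51], [-87.97, 89.64], [11.32, 138.91], [-80.73, 260.73], [10.89, 115.49], [-147.41, 147.41]. Speed limits (degrees/s): [147.25, 147.25, 180, 180, 180, 180, 180].

### API

Orientations are given as [roll, pitch, yaw] about the fixed x, y, z axes, in that order (R = Rz(yaw) Ry(pitch) Rx(roll)).
In Python, from rig import bot gives the robot as it stands. The module is installed in compiled form; this text tells all that it offers.
- The arm moves only by the shell command python3 -m creep 'ROWS' [FORCE]. ROWS is JSON, a list of rows, each a list of 7 numbers: the turn, a rotation vector about the tool's x, y, z scaled (see below), then the shift along the tool's x, y, z scaled (see below), then the gripper's target within -1 to 1 (shut at 1, half-way at 0, fully open at -1). A call has 1 to 20 rows; each row is the pose to reach, as a shift and turn from the pose commanded when the call began, along the tool's axes at that moment; what a row does not reach only later rows make up. The controller multiplies each number of a shift by 0.3 m and each number of a turn by pi/2 rad. A row lasts 1/12 s, in which the tool goes at most 41.7 mm and 7.16 degrees, less where a joint would pass 70% of its speed; a pose out of reach is approached as far as the arm can. A call with a number of a shift or a turn outside -1 to 1 is refused whole. A call with a gripper value outside its range is refused whole. The fingers move at their own pace and stop on an object; FORCE is the grip in N (left out, the last holds). Time passes only in rows, so rows that repeat a pose let the fingers close. It gives the time, the measured TCP pose, the force, the opening and the grip force at its end, in the units of the state.
- bot.get_state(): the state, without advancing time (a new reading comes with each control period).
- bot.camera(name): name is "scene" or "top"; returns a dict with "img" (480x640x3 uint8, red, green, blue), "camera_matrix" (3x3 intrinsics, pixels), "extrinsics" (4x4, takes a point from camera to world coordinates). Camera axes: x right, y up, looking along -z (the intrinsics and any distortion apply to the point x, -y, -z); pixel columns grow to the right and rows downward; lengths in m; the calibration is good to about 2 mm. A picture is of the moment at which its call begins. There is no depth.
- bot.sign_off(): hands the job in; it is judged then, once.
Trained networks look in a picture, given as the dict that the camera call returned (one of the last four; its "shot" number tells which), for a name from the list of things; names that differ only in an ending like _2 or _b are one class to them, and where a whole thing is asked for, a point or a joint stands for the part that bears it (a point fixed in the world has none). Each returns a list of dicts, best first, with "conf" (0 to 1); they miss things now and then, are a little off and sometimes report something else, mostly with a low value. They report only what shows in the picture. A call takes as long as a camera call.
- bot.search_frame(picture, name): "xy" ([column, row] as shares, 0 to 1, of the picture: columns of its width, rows of its height, amid what is visible of it).
The state is a dict: "time": time; "joints": joint angles; "qd": joint speeds; "effort": joint torques, N m; "position": TCP position; "eef_rot": TCP orientation; "ft_force": force on the tool from outside, world axes, zero at the start; "moment": the same for the moment, N m; "finger_gap": opening from 0.0 (shut) to 1.0 (fully open); "grasp_force": force on a finger pad.
Only numpy, scipy, OpenCV 4.12 (cv2) and the standard library are available. Lean on these libraries where they do the work, as an engineer would, in place of code of your own. Each camera call takes 0.05 s, during which the arm holds its last target. There are 200 camera calls.

## Working session

There is one attempt and no reset: what is moved stays moved. The work goes in short steps, Python scripts to look and compute and a shell command to move; the robot and the scene stay as the last step left them, time stands still between calls to the robot, and variables do not carry over. Pictures are saved under pics/ and viewed, at most 14 in all, crops included, and the job is handed in when it is done.

```bash
mkdir -p pics; cat > h.py <<'E'
import numpy as np, cv2, json
from rig import bot
def ray(p,uv):
    K=np.array(p["camera_matrix"]);E=np.array(p["extrinsics"])
    d=np.linalg.solve(K,[uv[0],uv[1],1.]);d=E[:3,:3]@np.array([d[0],-d[1],-d[2]])
    return E[:3,3],d
def at(p,uv,z):
    o,d=ray(p,uv);return o+d*(z-o[2])/d[2]
def proj(p,X):
    K=np.array(p["camera_matrix"]);E=np.array(p["extrinsics"])
    c=E[:3,:3].T@(np.array(X)-E[:3,3]);c=K@[c[0],-c[1],-c[2]];return c[:2]/c[2]
def save(p,n): cv2.imwrite(f"pics/{n}.png",p["img"][:,:,::-1])
E
python3 - <<'E'
from h import *
print(bot.get_state())
Z=dict(block_c=.07,round_c=.047,square_c=.029,oblong_c=.01,tray_block=.003,tray_round=.003,tray_square=.003,tray_oblong=.003,pot=.031,timer=.01)
for c in("top","scene"):
    p=bot.camera(c);save(p,c+"0");print(c,[k for k in p],np.round(p["camera_matrix"],1).tolist(),np.round(p["extrinsics"],3).tolist())
    for n,z in Z.items():
        for r in bot.search_frame(p,n)[:2]:
            uv=np.array(r["xy"])*[640,480];print(n,round(r["conf"],2),uv.round(1),at(p,uv,z).round(4))
E
```

```text
{'time': 0.0, 'joints': array([-55.45068772,  28.7562028 , -24.45334131,  88.89219806,
        12.65144281,  65.21907   , -12.050321  ]), 'qd': array([ 0.0168877 ,  0.01828823,  0.10521728,  0.04343092, -0.1217042 ,
       -0.05427918, -0.01010171]), 'effort': array([ 1.11206551e-03, -5.69516945e+01, -5.81569925e+00, -2.80934143e+01,
        1.06815848e-02,  1.20580645e-02, -8.50941376e-06]), 'position': array([0.2164524 , 0.61215889, 0.23022786]), 'eef_rot': array([-1.79886240e+02, -4.02423403e-03,  1.60533420e+02]), 'ft_force': array([0.2415387 , 1.10582811, 0.36305439]), 'moment': array([0.00908914, 0.0108646 , 0.05048437]), 'grasp_force': 0.0, 'finger_gap': 0.9955506923729128}
top ['img', 'camera_matrix', 'extrinsics', 'shot'] [[603.0, 0.0, 319.4], [0.0, 603.0, 237.3], [0.0, 0.0, 1.0]] [[-0.031, 0.997, -0.077, 0.419], [-0.999, -0.032, -0.022, -0.067], [-0.024, 0.076, 0.997, 1.371], [0.0, 0.0, 0.0, 1.0]]
block_c 0.77 [209.1 276.8] [0.4407 0.2032 0.07  ]
block_c 0.27 [213.8 271.3] [0.4523 0.1927 0.07  ]
round_c 0.56 [210.3 269.7] [0.4566 0.205  0.047 ]
square_c 0.75 [218.5 286.5] [
[... 490 characters left out ...]
 'shot'] [[551.9, 0.0, 316.2], [0.0, 551.9, 244.6], [0.0, 0.0, 1.0]] [[-0.807, 0.344, -0.48, 0.058], [-0.59, -0.494, 0.638, 0.566], [-0.018, 0.799, 0.601, 0.652], [0.0, 0.0, 0.0, 1.0]]
block_c 0.74 [256.1 362.6] [0.4314 0.212  0.07  ]
round_c 0.61 [261.9 376.4] [0.4232 0.2122 0.047 ]
square_c 0.78 [259.6 387.9] [0.4234 0.2189 0.029 ]
oblong_c 0.98 [263.7 400.8] [0.4151 0.2221 0.01  ]
tray_block 0.61 [378.2 261.2] [ 0.4501 -0.1474  0.003 ]
tray_round 0.81 [178.2 334.7] [0.6161 0.2001 0.003 ]
tray_oblong 0.64 [416.8 224.2] [ 0.4481 -0.2962  0.003 ]
pot 0.64 [300.4 217.5] [ 0.6328 -0.1478  0.031 ]
timer 0.73 [350.5 190.4] [ 0.6259 -0.3202  0.01  ]
timer 0.61 [257.5 372.5] [0.4557 0.1887 0.01  ]
```

```bash
python3 - <<'E'
from h import *
a=cv2.imread("pics/top0.png");b=cv2.imread("pics/scene0.png")
cv2.imwrite("pics/a1.png",cv2.resize(a[150:330,170:490],(800,450),interpolation=3))
cv2.imwrite("pics/a2.png",np.hstack([cv2.resize(a[225:325,160:260],(400,400),interpolation=3),cv2.resize(b[330:430,210:310],(400,400),interpolation=3)]))
E
```

```text
(no output)
```

View pics/a1.png

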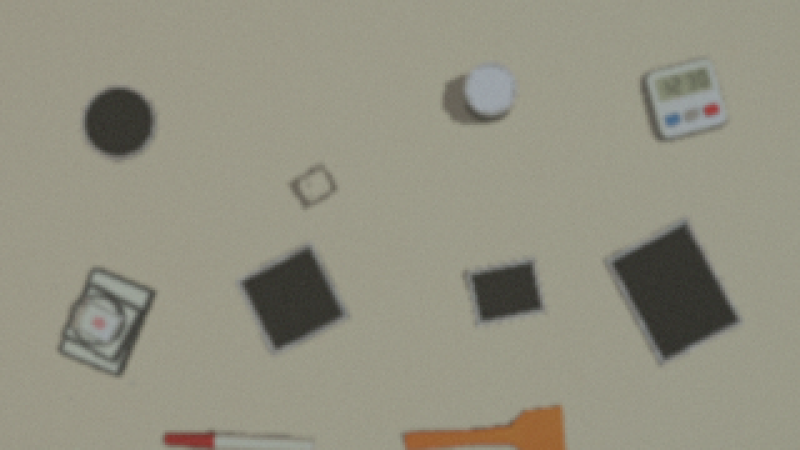

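View pics/a2.png

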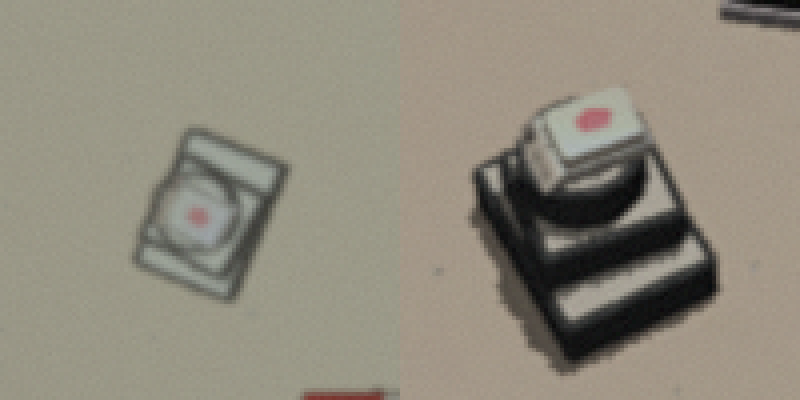

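The top view shows the pile at the left (crop 105,320), the round tray above it, then the square, block and oblong trays in a row. Pot and timer stand behind. In the scene view the red dot marks the block's top. I'll enlarge the pile in both views and fit the trays from their dark mats.

```bash
python3 - <<'E'
from h import *
p=bot.camera("top");s=bot.camera("scene")
g=cv2.cvtColor(p["img"],cv2.COLOR_RGB2GRAY)
m=(g<85).astype(np.uint8)
cs,_=cv2.findContours(cv2.morphologyEx(m,cv2.MORPH_CLOSE,np.ones((3,3))),0,1)
for c in cs:
    if cv2.contourArea(c)<150: continue
    W=np.array([at(p,q[0],.003)[:2] for q in c])
    r=cv2.minAreaRect((W*1000).astype(np.float32));print(cv2.contourArea(c),c.mean((0,1)).round(0),[np.round(x,1) for x in r])
def up(img,x,y,w,h,k,n):
    c=cv2.resize(img[y:y+h,x:x+w],None,fx=k,fy=k,interpolation=2)[:,:,::-1].copy()
    c=cv2.convertScaleAbs(c,alpha=1.2)
    for i in range(0,w,10): cv2.putText(c,str(x+i),(i*k,8),0,.35,(0,0,255));cv2.line(c,(i*k,0),(i*k,h*k),(0,120,0),1)
    for i in range(0,h,10): cv2.putText(c,str(y+i),(0,i*k+4),0,.35,(0,0,255));cv2.line(c,(0,i*k),(w*k,i*k),(0,120,0),1)
    cv2.imwrite(f"pics/{n}.png",c)
up(s["img"],220,345,80,60,10,"b1");up(p["img"],185,250,60,50,12,"b2")
E
```

```text
416.5 [249. 466.] [array([ 24.9, 130.7]), array([57.9, 64.9]), np.float64(88.7)]
1973.5 [307. 465.] [array([28.4,  5.3]), array([148.3,  77.7]), np.float64(88.7)]
4386.5 [310. 386.] [array([200.7,   0.5]), array([308.,  96.]), np.float64(89.8)]
401.0 [372. 266.] [array([ 454.2, -153.6]), array([41.6, 53.8]), np.float64(10.1)]
206.5 [ 40. 261.] [array([488.5, 605.4]), array([ 18.6, 130.4]), np.float64(9.8)]
846.0 [287. 269.] [array([454.2,  39.9]), array([68.1, 67.8]), np.float64(25.2)]
1381.5 [439. 266.] [array([ 450. , -305.2]), array([98.1, 74.8]), np.float64(25.8)]
509.0 [217. 198.] [array([620.8, 195.9]), array([60.1, 57.9]), np.float64(88.1)]
644.5 [ 20. 209.] [array([611.1, 651.1]), array([123.7,  32.8]), np.float64(0.4)]
206.0 [384. 134.] [array([ 757.9, -191. ]), array([32., 45.]), np.float64(69.6)]
199.0 [258. 114.] [array([804.6, 106.9]), array([111.6,  44.8]), np.float64(87.8)]
407.5 [422. 119.] [array([ 785.8, -287.9]), array([113.4,  51.5]), np.float64(81.3)]
248.0 [252.  90.] [array([873. , 109.8]), array([20.2, 79.2]), np.float64(0.1)]
220.5 [459.  86.] [array([ 861.5, -368.8]), array([45.8, 41.3]), np.float64(52.3)]
4780.0 [ 96. 240.] [array([630.8, 556.3]), array([279.7, 720.8]), np.float64(89.8)]
80713.0 [373. 141.] [array([538.6, -29.6]), array([1481.7, 1087.2]), np.float64(87.6)]
```

View pics/b1.png

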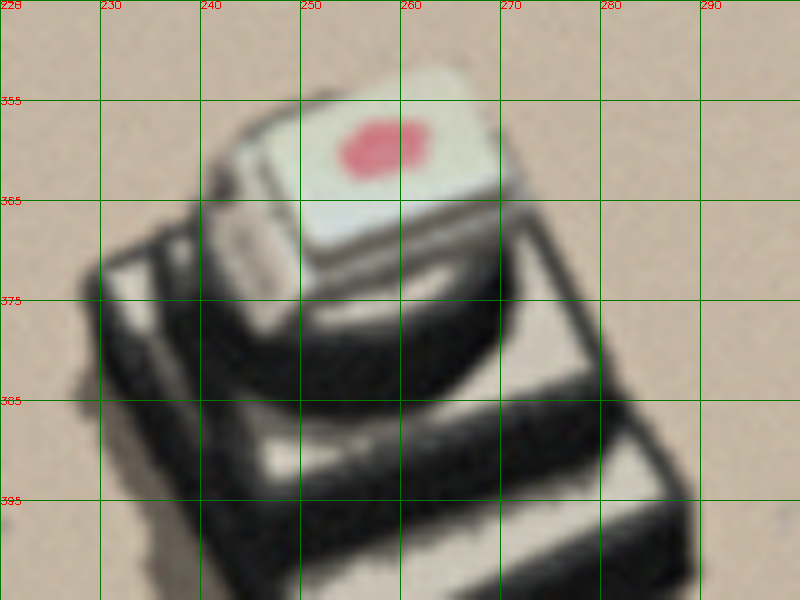

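View pics/b2.png

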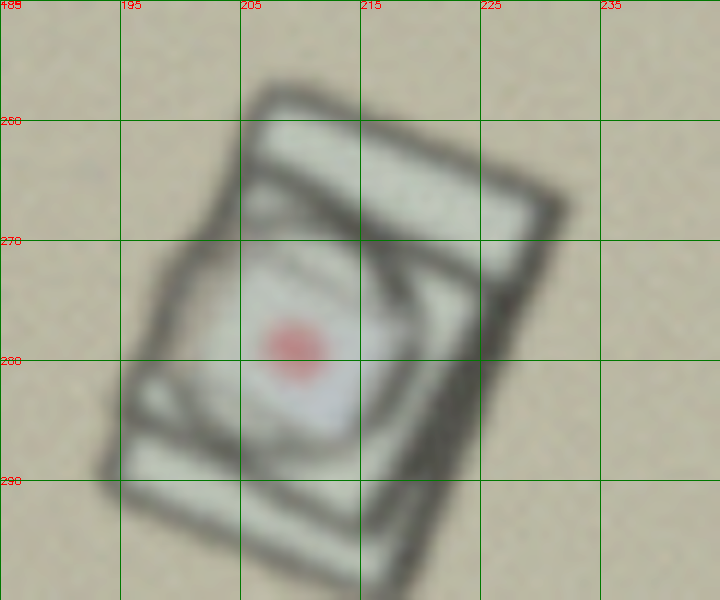

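```bash
cat > fit.py <<'E'
from h import *
from scipy.optimize import minimize
P=[bot.camera("top"),bot.camera("scene")]
G=[cv2.cvtColor(p["img"],cv2.COLOR_RGB2GRAY).astype(float) for p in P]
R=[(185,250,60,55),(215,335,90,85)]; k=6
S=dict(oblong=(84,60,20,0),square=(54,54,18,20),round=(46,46,18,38),block=(28,40,11,56))
def outline(n,q,inset=0):
    a,b,h,z=[v/1000 for v in S[n]];a-=2*inset;b-=2*inset
    if n=="round": t=np.linspace(0,2*np.pi,40);X=np.c_[np.cos(t)*a/2,np.sin(t)*a/2]
    else: X=np.array([[-1,-1],[1,-1],[1,1],[-1,1]])*[a/2,b/2]
    c,s=np.cos(q[2]),np.sin(q[2]);return X@np.array([[c,s],[-s,c]])+q[:2],z,z+h
def render(i,names,q,cam):
    x,y,w,h=R[i];im=np.full((h*k,w*k),LV[i][0],np.uint8)
    def pj(X,z): return np.array([proj(P[i],[*v,z])+cam for v in X])
    def fill(U,val,hull=True):
        U=((U+.5-[x,y])*k-.5);U=np.round(U*16).astype(np.int32)
        cv2.fillConvexPoly(im,cv2.convexHull(U),val,shift=4)
    for n,qq in zip(names,q):
        X,z0,z1=outline(n,qq);fill(np.r_[pj(X,z0),pj(X,z1)],LV[i][3] if n=="block" else LV[i][2])
        fill(pj(outline(n,qq,.0015)[0],z1),LV[i][1])
    return cv2.resize(cv2.GaussianBlur(im,(0,0),k*.6),(w,h),interpolation=cv2.INTER_AREA).astype(float)
LV=[]
for i in (0,1):
    x,y,w,h=R[i];c=G[i][y:y+h,x:x+w];LV.append([float(np.median(c)) if i==0 else float(np.median(c[:, -10:])),float(np.percentile(c,95)),float(np.percentile(c,3)),float(np.percentile(c,60))])
def run(names,q0,seeds=((0,0,0),)):
    n=len(names)
    def cost(v,full=False):
        q=v[:3*n].reshape(n,3)*[.01,.01,.1];tot=0;D=[]
        for i in (0,1):
            x,y,w,h=R[i];cam=v[3*n:3*n+2] if i else np.zeros(2)
            r=render(i,names,q,cam);d=np.abs(r-G[i][y:y+h,x:x+w]);tot+=np.minimum(d,70).mean();D.append(r)
        return D if full else tot+.02*(v[3*n:]**2).sum()
    v=np.r_[(np.array(q0)/[.01,.01,.1]).ravel(),0,0]
    for _ in range(4): v=minimize(cost,v,method="Powell",options=dict(maxiter=4,xtol=1e-3,ftol=1e-5)).x
    q=v[:3*n].reshape(n,3)*[.01,.01,.1]
    print("levels",LV,"cost",cost(v),"cam",v[3*n:])
    for a,b in zip(names,q): print(a,b[:2].round(4),np.degrees(b[2]).round(1))
    D=cost(v,True);o=[]
    for i in (0,1):
        x,y,w,h=R[i];c=np.hstack([G[i][y:y+h,x:x+w],D[i]]).clip(0,255).astype(np.uint8);o.append(cv2.resize(c,(720,int(720*h/w/2)),interpolation=2)[:340])
    return q,o
E
cat > f1.py <<'E'
from fit import *
b=[at(P[1],[220+u/10-.5,345+v/10-.5],.067)[:2] for u,v in((262,145),(450,65),(515,185),(320,250))]
b=np.array(b);c=b.mean(0);e=b[1]-b[0];f=b[2]-b[1];print(c,np.linalg.norm(e),np.linalg.norm(f))
L=e if np.linalg.norm(e)>np.linalg.norm(f) else f
by=np.arctan2(L[1],L[0])-np.pi/2;by=(by+np.pi/2)%np.pi-np.pi/2;print("block yaw",np.degrees(by))
q,o=run(["oblong","square","round","block"],[[.43,.195,-.377],[.43,.2,-.436],[.437,.205,0],[c[0],c[1],by]])
cv2.imwrite("pics/c1.png",np.vstack([o[0][:,:],o[1][:,:]])[:600])
E
time python3 f1.py
```

```text
[0.43337962 0.20577201] 0.028794660123900962 0.02440325154430133
block yaw -24.08747965164022
levels [[151.0, 155.0, 84.0, 151.0], [153.0, 158.0, 17.0, 153.0]] cost 16.177996477684587 cam [-0.32694281 -0.02990412]
oblong [0.4381 0.2085] -24.6
square [0.4364 0.2086] -30.2
round [0.4388 0.2093] 10.0
block [0.4374 0.2084] -26.3
real	0m36.803s
user	0m46.117s
sys	0m8.072s
```

```bash
python3 -c "import cv2;print(cv2.imread('pics/c1.png').shape)"
```

```text
(600, 720, 3)
```

View pics/c1.png

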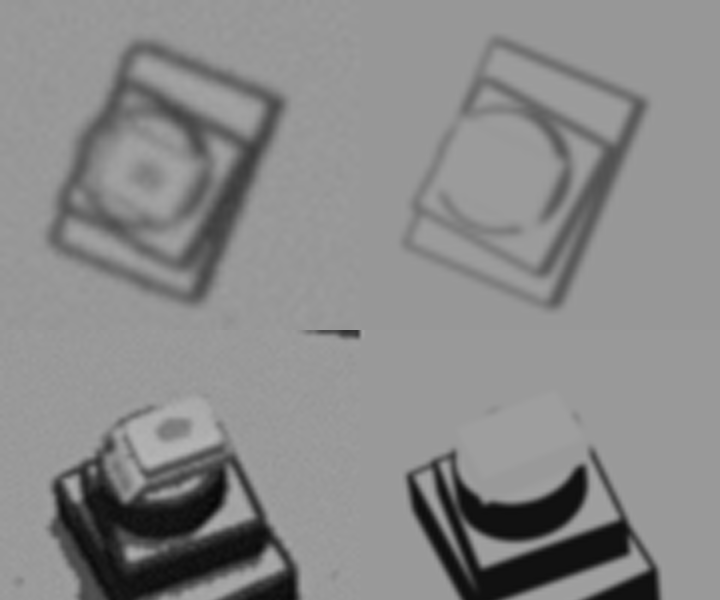

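The fit matches both views: the pile is centred near (0.438, 0.208), with yaws oblong -24.6°, square -30°, block about -26°. Next is a helper that works out the rows.

```bash
cat > go.py <<'E'
import sys
from h import *
from scipy.spatial.transform import Rotation as Ro
s=bot.get_state();R=Ro.from_euler("xyz",s["eef_rot"],degrees=True)
p=np.array(s["position"]);print("t",round(s["time"],2),"pos",p.round(4),"rot",np.round(s["eef_rot"],1),"j7",round(s["joints"][6],1),"gap",round(s["finger_gap"],3),"gf",round(s["grasp_force"],1))
for a in sys.argv[1:]:
    x,y,z,psi=map(float,a.split(","))
    T=Ro.from_euler("xyz",[180,0,psi],degrees=True)
    r=(R.inv()*T).as_rotvec()/(np.pi/2);d=R.inv().apply(np.array([x,y,z])-p)/.3
    print(a,np.round(np.r_[r,d],3).tolist(),"rows>=",int(np.ceil(max(np.linalg.norm(d)*.3/.0417,np.linalg.norm(r)*90/7.16))))
E
python3 go.py .33,.41,.2,110 .4375,.2085,.13,64
```

```text
t 1.3 pos [0.2166 0.6129 0.2313] rot [180.   -0.  160.5] j7 -12.1 gap 1.002 gf 0.0
.33,.41,.2,110 [0.0, -0.0, 0.561, -0.582, -0.512, 0.104] rows>= 8
.4375,.2085,.13,64 [-0.0, -0.0, 1.073, -1.144, -1.025, 0.338] rows>= 14
```

```bash
python3 -m creep '[[0,0,0.14,-0.145,-0.128,0.026,-1],[0,0,0.28,-0.29,-0.256,0.05,-1],[0,0,0.42,-0.436,-0.384,0.08,-1],[0,0,0.561,-0.582,-0.512,0.104,-1],[0,0,0.561,-0.582,-0.512,0.104,-1],[0,0,0.561,-0.582,-0.512,0.104,-1],[0,0,0.561,-0.582,-0.512,0.104,-1],[0,0,0.561,-0.582,-0.512,0.104,-1],[0,0,0.561,-0.582,-0.512,0.104,-1],[0,0,0.561,-0.582,-0.512,0.104,-1]]' 30; python3 go.py .4375,.2085,.11,64
```

```text
time: 2.13
position: [0.3292, 0.4113, 0.2005]
eef_rot: [180.0, -0.1, 110.4]
ft_force: [0.5, 0.1, 0.2]
finger_gap: 1.0
grasp_force: 0.0
t 2.13 pos [0.3292 0.4113 0.2005] rot [ 1.800e+02 -1.000e-01  1.104e+02] j7 -37.9 gap 1.0 gf 0.0
.4375,.2085,.11,64 [-0.0, -0.001, 0.515, -0.76, 0.103, 0.301] rows>= 7
```

```bash
python3 -m creep '[[0,0,0.13,-0.19,0.026,0.07,-1],[0,0,0.26,-0.38,0.052,0.15,-1],[0,0,0.39,-0.57,0.078,0.22,-1],[0,0,0.515,-0.76,0.103,0.3,-1],[0,0,0.515,-0.76,0.103,0.3,-1],[0,0,0.515,-0.76,0.103,0.3,-1],[0,0,0.515,-0.76,0.103,0.3,-1],[0,0,0.515,-0.76,0.103,0.3,-1],[0,0,0.515,-0.76,0.103,0.3,-1],[0,0,0.515,-0.76,0.103,0.3,-1]]'; python3 go.py .4375,.2085,.0605,64
python3 - <<'E'
from h import *
p=bot.camera("top");s=bot.camera("scene")
print(proj(p,[.4375,.2085,.11]),proj(s,[.4375,.2085,.11]))
c=lambda i,x,y:cv2.resize(i[y:y+100,x:x+100],(400,400),interpolation=2)[:,:,::-1]
cv2.imwrite("pics/d1.png",np.hstack([c(p["img"],160,225),c(s["img"],205,310)]))
E
```

```text
time: 2.97
position: [0.4368, 0.2086, 0.1104]
eef_rot: [-180.0, -0.1, 64.1]
ft_force: [-0.0, 0.6, -0.2]
finger_gap: 0.999
grasp_force: 0.0
t 2.97 pos [0.4368 0.2086 0.1104] rot [-1.80e+02 -1.00e-01  6.41e+01] j7 -53.7 gap 0.999 gf 0.0
.4375,.2085,.0605,64 [-0.0, -0.001, 0.001, 0.0, 0.002, 0.166] rows>= 2
[202.64360607 278.22985794] [251.91982884 338.78090533]
```

View pics/d1.png

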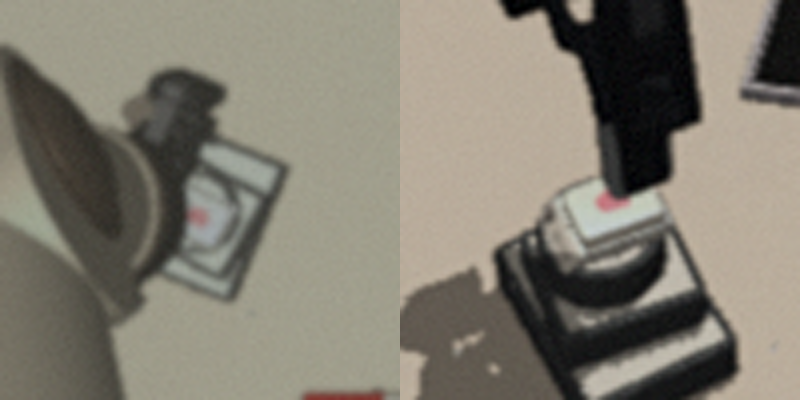

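The open fingers straddle the block as seen from both cameras (block's dot at scene crop 610,203), so I'll go down and grip.

```bash
python3 -m creep '[[0,0,0,0.002,0.002,0.06,-1],[0,0,0,0.002,0.002,0.12,-1],[0,0,0,0.002,0.002,0.164,-1],[0,0,0,0.002,0.002,0.166,-1],[0,0,0,0.002,0.002,0.166,-1],[0,0,0,0.002,0.002,0.166,0],[0,0,0,0.002,0.002,0.166,0.2],[0,0,0,0.002,0.002,0.166,0.4],[0,0,0,0.002,0.002,0.166,0.6],[0,0,0,0.002,0.002,0.166,0.8],[0,0,0,0.002,0.002,0.166,1],[0,0,0,0.002,0.002,0.166,1],[0,0,0,0.002,0.002,0.166,1],[0,0,0,0.002,0.002,0.166,1],[0,0,0,0.002,0.002,0.166,1],[0,0,0,0.002,0.002,0.166,1]]' 30
```

```text
time: 4.4
position: [0.4384, 0.2067, 0.061]
eef_rot: [180.0, -0.0, 63.7]
ft_force: [-1.7, 0.1, 5.7]
finger_gap: 0.318
grasp_force: 29.6
```

```bash
python3 go.py .4375,.2085,.17,64 .48,.03,.15,82
```

```text
t 4.4 pos [0.4384 0.2067 0.061 ] rot [180.   -0.   63.7] j7 -53.6 gap 0.318 gf 29.6
.4375,.2085,.17,64 [0.0, -0.001, -0.003, 0.004, -0.005, -0.363] rows>= 3
.48,.03,.15,82 [0.0, -0.0, -0.203, -0.466, 0.386, -0.297] rows>= 5
```

```bash
python3 -m creep '[[0,0,0,0,0,-0.01,1],[0,0,0,0,0,-0.03,1],[0,0,0,0,0,-0.07,1],[0,0,0,0,0,-0.12,1],[0,0,0,0,0,-0.17,1],[0,0,0,0,0,-0.22,1],[0,0,0,0,0,-0.27,1],[0,0,0,0,0,-0.27,1],[0,0,0,0,0,-0.27,1],[0,0,0,0,0,-0.27,1]]'; python3 go.py .448,.03,.14,82 .4535,-.153,.14,100
python3 - <<'E'
from h import *
p=bot.camera("top");s=bot.camera("scene")
c=lambda i,x,y:cv2.resize(i[y:y+120,x:x+100],(400,480),interpolation=2)[:,:,::-1]
cv2.imwrite("pics/d2.png",np.hstack([c(p["img"],160,225),c(s["img"],205,290)]))
E
```

```text
time: 5.23
position: [0.4376, 0.2063, 0.1409]
eef_rot: [-180.0, 0.0, 63.7]
ft_force: [0.4, 0.3, -1.3]
finger_gap: 0.314
grasp_force: 29.7
t 5.23 pos [0.4376 0.2063 0.1409] rot [-180.     0.    63.7] j7 -54.0 gap 0.314 gf 29.7
.448,.03,.14,82 [-0.0, 0.0, -0.203, -0.511, 0.291, 0.003] rows>= 5
.4535,-.153,.14,100 [-0.0, 0.0, -0.403, -1.05, 0.578, 0.003] rows>= 9
```

View pics/d2.png

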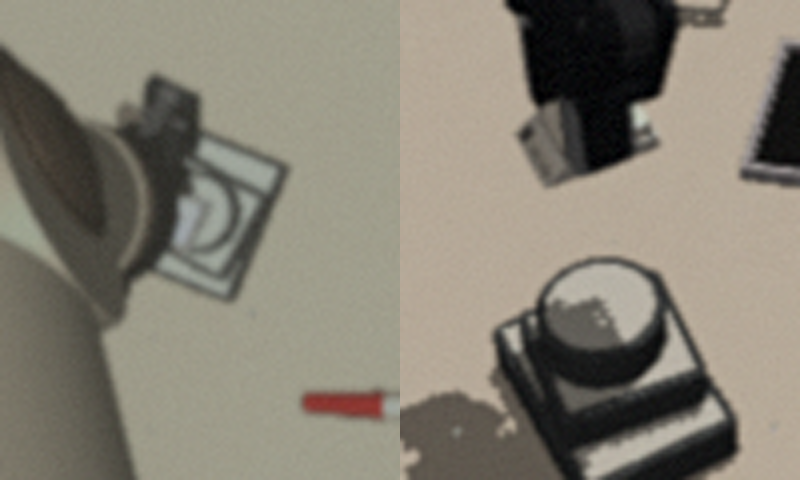

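The block came up cleanly and the pile is undisturbed. It sits about 3 mm towards its label end in the fingers (scene crop 520–660, finger at 600). I'll cross-check the tray centres with the scene view.

```bash
python3 - <<'E'
from h import *
for c in("scene","top"):
    p=bot.camera(c);g=cv2.cvtColor(cv2.imread(f"pics/{c}0.png"),cv2.COLOR_BGR2GRAY)
    for n,t,s in(("block",(.4542,-.1536),.02),("round",(.6208,.1959),.03),("square",(.4542,.0399),.03),("oblong",(.45,-.3052),.036)):
        u=proj(p,[*t,.003]);
        if not(0<u[0]<640 and 0<u[1]<480): print(n,"out",u);continue
        m=(g<np.minimum(95,g[int(u[1])-2:int(u[1])+3,int(u[0])-2:int(u[0])+3].mean()*.5+65)).astype(np.uint8)
        l=cv2.connectedComponents(m)[1];l=(l==l[int(round(u[1])),int(round(u[0]))]).astype(np.uint8)
        q=cv2.findContours(l,0,1)[0][0]
        r=cv2.minAreaRect((np.array([at(p,v[0],.003)[:2] for v in q])*1000).astype(np.float32));print(c,n,u.round(),[np.round(x,1) for x in r])
E
```

```text
scene block [378. 259.] [array([ 454.5, -155.3]), array([43.7, 55.6]), np.float64(10.1)]
scene round [178. 332.] [array([622. , 194.8]), array([61.1, 60.6]), np.float64(49.0)]
scene square [318. 318.] [array([454.4,  39.2]), array([70.6, 70.3]), np.float64(24.9)]
scene oblong [418. 222.] [array([ 448.9, -301.3]), array([102.5,  85.8]), np.float64(25.7)]
top block [372. 266.] [array([ 454.2, -153.5]), array([42.1, 54.9]), np.float64(9.5)]
top round [217. 198.] [array([621.9, 195.9]), array([60. , 60.3]), np.float64(88.9)]
top square [287. 269.] [array([454.2,  40.3]), array([69.9, 69.1]), np.float64(25.2)]
top oblong [439. 266.] [array([ 449.5, -305.1]), array([99.1, 75.5]), np.float64(26.0)]
```

```bash
python3 -m creep '[[0,0,-0.03,-0.06,0.04,0,1],[0,0,-0.07,-0.16,0.09,0,1],[0,0,-0.11,-0.26,0.15,0,1],[0,0,-0.15,-0.37,0.21,0,1],[0,0,-0.18,-0.47,0.265,0,1],[0,0,-0.22,-0.57,0.32,0,1],[0,0,-0.26,-0.67,0.37,0,1],[0,0,-0.3,-0.78,0.43,0,1],[0,0,-0.35,-0.88,0.49,0,1],[0,0,-0.39,-0.95,0.525,0,1],[0,0,-0.4,-1,0.55,0,1],[0,0,-0.403,-1,0.55,0,1],[0,0,-0.403,-1,0.55,0,1],[0,0,-0.403,-1,0.55,0,1]]'; python3 go.py .4547,-.1565,.03,100 .4547,-.1565,.0085,100
```

```text
time: 6.6
position: [0.4527, -0.1344, 0.1408]
eef_rot: [-179.9, -0.1, 100.0]
ft_force: [0.0, -0.9, -0.7]
finger_gap: 0.319
grasp_force: 29.7
t 6.6 pos [ 0.4527 -0.1344  0.1408] rot [-1.799e+02 -1.000e-01  1.000e+02] j7 25.8 gap 0.319 gf 29.7
.4547,-.1565,.03,100 [-0.001, -0.001, -0.0, -0.074, -0.006, 0.369] rows>= 3
.4547,-.1565,.0085,100 [-0.001, -0.001, -0.0, -0.074, -0.006, 0.441] rows>= 4
```

```bash
python3 -m creep '[[0,0,0,-0.074,-0.006,0.05,1],[0,0,0,-0.074,-0.006,0.15,1],[0,0,0,-0.074,-0.006,0.25,1],[0,0,0,-0.074,-0.006,0.33,1],[0,0,0,-0.074,-0.006,0.37,1],[0,0,0,-0.074,-0.006,0.39,1],[0,0,0,-0.074,-0.006,0.41,1],[0,0,0,-0.074,-0.006,0.425,1],[0,0,0,-0.074,-0.006,0.435,1],[0,0,0,-0.074,-0.006,0.44,1],[0,0,0,-0.074,-0.006,0.44,1],[0,0,0,-0.074,-0.006,0.44,1],[0,0,0,-0.074,-0.006,0.44,1]]'; python3 go.py .4547,-.1565,.0085,100;  python3 - <<'E'
from h import *
s=bot.camera("scene")
u=proj(s,[.4545,-.155,.01]).astype(int);cv2.imwrite("pics/d3.png",cv2.resize(s["img"][u[1]-45:u[1]+35,u[0]-50:u[0]+50],(500,400),interpolation=2)[:,:,::-1])
E
```

```text
time: 7.68
position: [0.4555, -0.1579, 0.0098]
eef_rot: [179.9, 0.0, 100.0]
ft_force: [0.6, -0.8, -0.3]
finger_gap: 0.321
grasp_force: 29.7
t 7.68 pos [ 0.4555 -0.1579  0.0098] rot [179.9   0.  100. ] j7 31.2 gap 0.321 gf 29.7
.4547,-.1565,.0085,100 [0.001, 0.0, -0.001, 0.005, -0.002, 0.004] rows>= 1
```

View pics/d3.png

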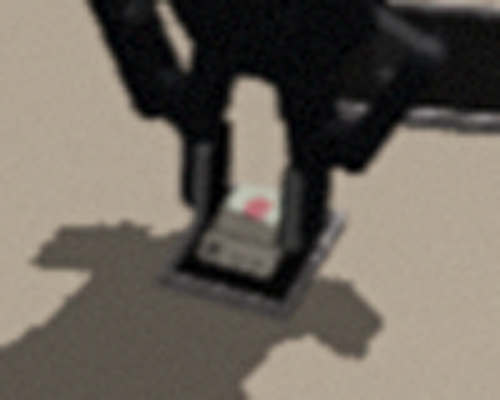

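The block is over the mat inside its tray, clear of the lips. I'll lower the last bit and release.

```bash
python3 -m creep '[[0,0,0,0,0,0.003,1],[0,0,0,0,0,0.003,1],[0,0,0,0,0,0.003,1],[0,0,0,0,0,0.003,1]]'; python3 -m creep '[[0,0,0,0,0,0.003,0.3],[0,0,0,0,0,0.003,0.25],[0,0,0,0,0,0.003,0.2],[0,0,0,0,0,0.003,0],[0,0,0,0,0,0.003,0],[0,0,0,0,0,0.003,0],[0,0,0,0,0,-0.01,0],[0,0,0,0,0,-0.06,0],[0,0,0,0,0,-0.16,0],[0,0,0,0,0,-0.28,0],[0,0,0,0,0,-0.36,0],[0,0,0,0,0,-0.36,0],[0,0,0,0,0,-0.36,0]]'; python3 go.py .448,.03,.12,100 .4388,.2093,.12,100;  python3 - <<'E'
from h import *
s=bot.camera("scene")
u=proj(s,[.4545,-.155,.01]).astype(int);cv2.imwrite("pics/d4.png",cv2.resize(s["img"][u[1]-40:u[1]+40,u[0]-50:u[0]+50],(500,400),interpolation=2)[:,:,::-1])
E
```

```text
time: 8.07
position: [0.455, -0.1577, 0.0084]
eef_rot: [-180.0, -0.0, 100.0]
ft_force: [-0.5, 0.3, -0.5]
finger_gap: 0.321
grasp_force: 29.7
time: 9.15
position: [0.4564, -0.1581, 0.1182]
eef_rot: [179.8, 0.1, 100.0]
ft_force: [-0.2, -0.0, 0.2]
finger_gap: 0.5
grasp_force: 0.0
t 9.15 pos [ 0.4564 -0.1581  0.1182] rot [1.798e+02 1.000e-01 1.000e+02] j7 29.3 gap 0.5 gf 0.0
.448,.03,.12,100 [0.002, 0.001, -0.0, 0.622, 0.081, -0.007] rows>= 5
.4388,.2093,.12,100 [0.002, 0.001, -0.0, 1.216, 0.154, -0.007] rows>= 9
```

View pics/d4.png

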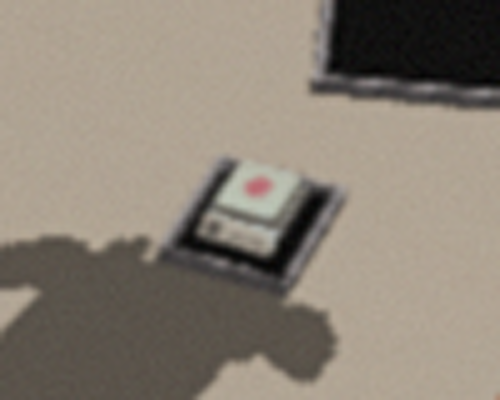

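The block lies flat and centred in its tray. The round mould is next.

```bash
python3 -m creep '[[0,0,0.05,0.12,0.015,0,-1],[0,0,0.1,0.25,0.03,0,-1],[0,0,0.15,0.38,0.05,0,-1],[0,0,0.2,0.5,0.065,0,-1],[0,0,0.25,0.62,0.08,0,-1],[0,0,0.3,0.75,0.1,0,-1],[0,0,0.35,0.88,0.115,0,-1],[0,0,0.4,0.99,0.125,0,-1],[0,0,0.4,1,0.13,0,-1],[0,0,0.4,1,0.13,0,-1],[0,0,0.4,1,0.13,0,-1]]'; python3 go.py .4388,.2093,.1,64 .4388,.2093,.0425,64
```

```text
time: 10.12
position: [0.4405, 0.1438, 0.1151]
eef_rot: [-179.9, 0.1, 64.1]
ft_force: [-0.1, -0.0, -0.2]
finger_gap: 1.003
grasp_force: 0.0
t 10.12 pos [0.4405 0.1438 0.1151] rot [-1.799e+02  1.000e-01  6.410e+01] j7 -44.4 gap 1.003 gf 0.0
.4388,.2093,.1,64 [-0.001, 0.002, 0.001, 0.194, -0.1, 0.05] rows>= 2
.4388,.2093,.0425,64 [-0.001, 0.002, 0.001, 0.195, -0.1, 0.242] rows>= 3
```

```bash
python3 -m creep '[[0,0,0,0.1,-0.05,0,-1],[0,0,0,0.194,-0.1,0,-1],[0,0,0,0.194,-0.1,0.05,-1],[0,0,0,0.195,-0.1,0.1,-1],[0,0,0,0.195,-0.1,0.15,-1],[0,0,0,0.195,-0.1,0.2,-1],[0,0,0,0.195,-0.1,0.235,-1],[0,0,0,0.195,-0.1,0.242,-1],[0,0,0,0.195,-0.1,0.242,-1],[0,0,0,0.195,-0.1,0.242,-1]]'; python3 go.py .4388,.2093,.0425,64
```

```text
time: 10.95
position: [0.4406, 0.2095, 0.044]
eef_rot: [180.0, 0.0, 63.9]
ft_force: [0.2, 0.3, -0.4]
finger_gap: 0.998
grasp_force: 0.0
t 10.95 pos [0.4406 0.2095 0.044 ] rot [180.    0.   63.9] j7 -51.3 gap 0.998 gf 0.0
.4388,.2093,.0425,64 [0.0, 0.0, -0.001, -0.003, -0.005, 0.005] rows>= 1
```

```bash
python3 -m creep '[[0,0,0,-0.002,-0.004,0.003,-0.6],[0,0,0,-0.002,-0.004,0.003,-0.4],[0,0,0,-0.002,-0.004,0.003,-0.3],[0,0,0,-0.002,-0.004,0.003,-0.2],[0,0,0,-0.002,-0.004,0.003,-0.1],[0,0,0,-0.002,-0.004,0.003,0],[0,0,0,-0.002,-0.004,0.003,0.2],[0,0,0,-0.002,-0.004,0.003,0.5],[0,0,0,-0.002,-0.004,0.003,1],[0,0,0,-0.002,-0.004,0.003,1],[0,0,0,-0.002,-0.004,0.003,1],[0,0,0,-0.002,-0.004,0.003,1]]' 40;python3 go.py
```

```text
time: 11.95
position: [0.4391, 0.2105, 0.0436]
eef_rot: [180.0, -0.0, 64.0]
ft_force: [-0.3, -1.3, 6.4]
finger_gap: 0.517
grasp_force: 39.8
t 11.95 pos [0.4391 0.2105 0.0436] rot [180.  -0.  64.] j7 -51.3 gap 0.517 gf 39.8
```

```bash
python3 -m creep '[[0,0,0,0,0,-0.01,1],[0,0,0,0,0,-0.03,1],[0,0,0,0,0,-0.07,1],[0,0,0,0,0,-0.12,1],[0,0,0,0,0,-0.17,1],[0,0,0,0,0,-0.22,1],[0,0,0,0,0,-0.27,1],[0,0,0,0,0,-0.3,1],[0,0,0,0,0,-0.3,1],[0,0,0,0,0,-0.3,1],[0,0,0,0,0,-0.3,1]]'; python3 go.py .622,.1955,.13,64
python3 - <<'E'
from h import *
p=bot.camera("top");s=bot.camera("scene")
c=lambda i,x,y:cv2.resize(i[y:y+120,x:x+100],(400,480),interpolation=2)[:,:,::-1]
cv2.imwrite("pics/d5.png",np.hstack([c(p["img"],160,225),c(s["img"],205,290)]))
E
```

```text
time: 12.87
position: [0.4384, 0.21, 0.1323]
eef_rot: [-180.0, 0.0, 64.0]
ft_force: [-0.4, -0.3, -0.6]
finger_gap: 0.513
grasp_force: 40.8
t 12.87 pos [0.4384 0.21   0.1323] rot [-180.    0.   64.] j7 -52.5 gap 0.513 gf 40.8
.622,.1955,.13,64 [-0.0, 0.001, -0.0, 0.225, 0.571, 0.007] rows>= 5
```

View pics/d5.png

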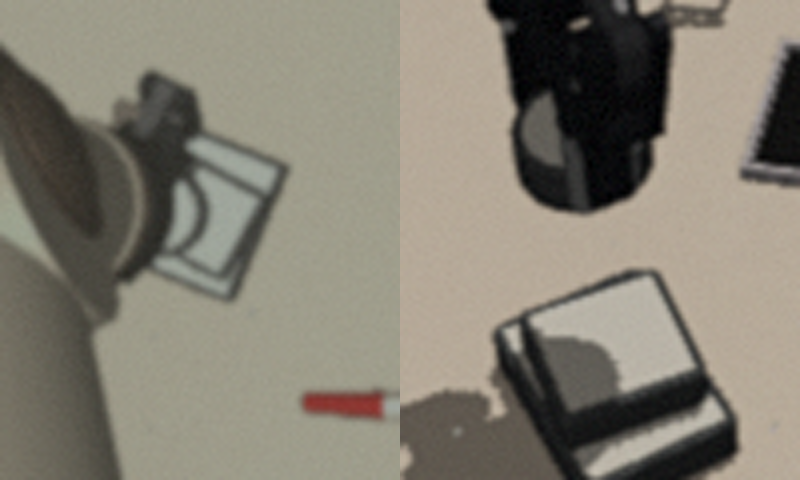

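Round mould held, square below undisturbed. Carry it to its tray.

```bash
python3 -m creep '[[0,0,0,0.015,0.04,0,1],[0,0,0,0.045,0.12,0,1],[0,0,0,0.08,0.2,0,1],[0,0,0,0.12,0.3,0,1],[0,0,0,0.155,0.39,0,1],[0,0,0,0.19,0.48,0,1],[0,0,0,0.21,0.54,0,1],[0,0,0,0.225,0.571,0.007,1],[0,0,0,0.225,0.571,0.05,1],[0,0,0,0.225,0.571,0.1,1],[0,0,0,0.225,0.571,0.17,1],[0,0,0,0.225,0.571,0.24,1],[0,0,0,0.225,0.571,0.3,1],[0,0,0,0.225,0.571,0.34,1],[0,0,0,0.225,0.571,0.36,1],[0,0,0,0.225,0.571,0.37,1],[0,0,0,0.225,0.571,0.375,1],[0,0,0,0.225,0.571,0.375,1],[0,0,0,0.225,0.571,0.375,1]]'; python3 go.py .622,.1955,.0088,64
```

```text
time: 14.55
position: [0.6233, 0.196, 0.0214]
eef_rot: [179.9, -0.1, 64.0]
ft_force: [0.6, -0.1, -0.2]
finger_gap: 0.519
grasp_force: 40.9
t 14.55 pos [0.6233 0.196  0.0214] rot [ 1.799e+02 -1.000e-01  6.400e+01] j7 -41.4 gap 0.519 gf 40.9
.622,.1955,.0088,64 [0.001, -0.001, -0.0, -0.003, -0.003, 0.042] rows>= 1
```

```bash
python3 -m creep '[[0,0,0,-0.003,-0.003,0.015,1],[0,0,0,-0.003,-0.003,0.025,1],[0,0,0,-0.003,-0.003,0.033,1],[0,0,0,-0.003,-0.003,0.038,1],[0,0,0,-0.003,-0.003,0.038,1],[0,0,0,-0.003,-0.003,0.038,1],[0,0,0,-0.003,-0.003,0.038,1]]'; python3 go.py .622,.1955,.0088,64
```

```text
time: 15.13
position: [0.6213, 0.1953, 0.009]
eef_rot: [180.0, -0.0, 64.0]
ft_force: [0.4, -0.2, -0.1]
finger_gap: 0.514
grasp_force: 40.9
t 15.13 pos [0.6213 0.1953 0.009 ] rot [180.  -0.  64.] j7 -41.3 gap 0.514 gf 40.9
.622,.1955,.0088,64 [0.0, -0.0, -0.0, 0.002, 0.002, 0.001] rows>= 1
```

```bash
python3 -m creep '[[0,0,0,0,0,0.002,1],[0,0,0,0,0,0.002,1],[0,0,0,0,0,0.002,1],[0,0,0,0,0,0.002,-0.1],[0,0,0,0,0,0.002,-0.15],[0,0,0,0,0,0.002,-0.3],[0,0,0,0,0,0.002,-0.5],[0,0,0,0,0,0.002,-0.5],[0,0,0,0,0,0.002,-0.5],[0,0,0,0,0,0.002,-0.5],[0,0,0,0,0,-0.02,-0.5],[0,0,0,0,0,-0.1,-0.5],[0,0,0,0,0,-0.2,-0.5],[0,0,0,0,0,-0.32,-0.5],[0,0,0,0,0,-0.4,-0.5],[0,0,0,0,0,-0.4,-0.5],[0,0,0,0,0,-0.4,-0.5]]'; python3 go.py .437,.209,.12,60
python3 - <<'E'
from h import *
p=bot.camera("top");s=bot.camera("scene")
c=lambda i,x,y:cv2.resize(i[y:y+100,x:x+100],(400,400),interpolation=2)[:,:,::-1]
cv2.imwrite("pics/d6.png",np.hstack([c(p["img"],160,150),c(s["img"],125,280)]))
E
```

```text
time: 16.55
position: [0.6229, 0.1958, 0.1319]
eef_rot: [179.8, -0.2, 64.0]
ft_force: [-0.2, -0.6, 0.1]
finger_gap: 0.753
grasp_force: 0.0
t 16.55 pos [0.6229 0.1958 0.1319] rot [179.8  -0.2  64. ] j7 -42.2 gap 0.753 gf 0.0
.437,.209,.12,60 [0.002, -0.002, 0.044, -0.233, -0.576, 0.037] rows>= 5
```

View pics/d6.png

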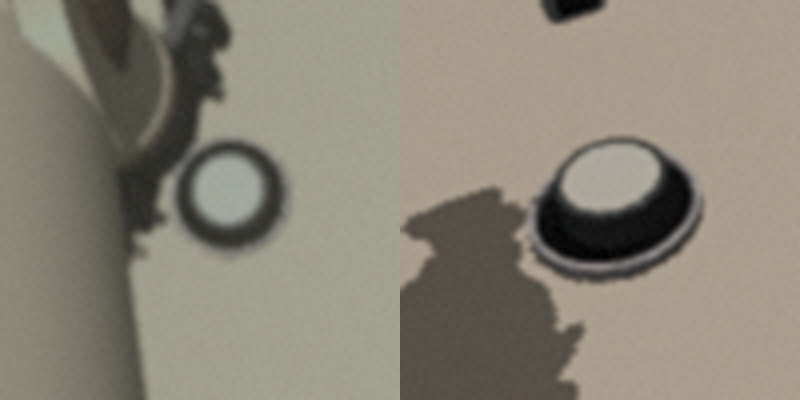

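The round mould lies centred and flat in its tray. Refit the two remaining pieces.

```bash
cat > f2.py <<'E'
from fit import *
q,o=run(["oblong","square"],[[.4381,.2085,-.429],[.4364,.2086,-.527]])
cv2.imwrite("pics/c2.png",np.vstack([o[0],o[1]])[:600])
E
python3 f2.py
```

```text
levels [[155.0, 165.0, 81.0, 157.0], [160.0, 168.0, 19.0, 160.0]] cost 26.854383928752863 cam [0.14543956 0.49375643]
oblong [0.4381 0.2085] -24.6
square [0.4372 0.2086] -30.2
```

View pics/c2.png

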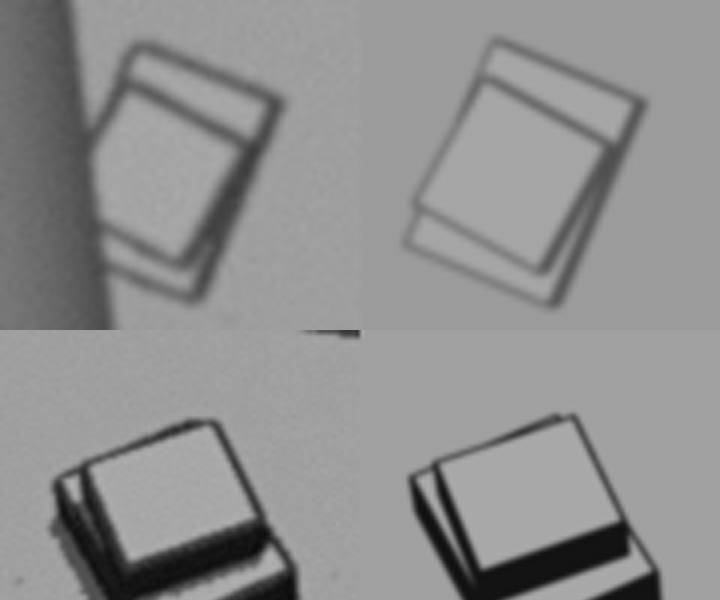

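Pieces are unmoved; the fit agrees. Square mould next.

```bash
python3 -m creep '[[0,0,0.01,-0.04,-0.1,0,-1],[0,0,0.02,-0.08,-0.2,0.01,-1],[0,0,0.03,-0.12,-0.3,0.02,-1],[0,0,0.04,-0.16,-0.4,0.03,-1],[0,0,0.044,-0.2,-0.5,0.037,-1],[0,0,0.044,-0.233,-0.576,0.037,-1],[0,0,0.044,-0.233,-0.576,0.037,-1],[0,0,0.044,-0.233,-0.576,0.1,-1],[0,0,0.044,-0.233,-0.576,0.17,-1],[0,0,0.044,-0.233,-0.576,0.23,-1],[0,0,0.044,-0.233,-0.576,0.28,-1],[0,0,0.044,-0.233,-0.576,0.31,-1],[0,0,0.044,-0.233,-0.576,0.32,-1],[0,0,0.044,-0.233,-0.576,0.32,-1],[0,0,0.044,-0.233,-0.576,0.32,-1]]'; python3 go.py .437,.2085,.0235,60
```

```text
time: 18.0
position: [0.4357, 0.2083, 0.0331]
eef_rot: [180.0, -0.0, 60.0]
ft_force: [-0.1, 0.9, 0.5]
finger_gap: 1.0
grasp_force: 0.0
t 18.0 pos [0.4357 0.2083 0.0331] rot [180.  -0.  60.] j7 -54.2 gap 1.0 gf 0.0
.437,.2085,.0235,60 [0.0, -0.0, -0.0, 0.003, 0.003, 0.032] rows>= 1
```

```bash
python3 -m creep '[[0,0,0,0.002,0.002,0.01,-1],[0,0,0,0.002,0.002,0.02,-1],[0,0,0,0.002,0.002,0.03,-1],[0,0,0,0.002,0.002,0.03,-1],[0,0,0,0.002,0.002,0.03,-0.7],[0,0,0,0.002,0.002,0.03,-0.6],[0,0,0,0.002,0.002,0.03,-0.5],[0,0,0,0.002,0.002,0.03,-0.4],[0,0,0,0.002,0.002,0.03,-0.3],[0,0,0,0.002,0.002,0.03,-0.2],[0,0,0,0.002,0.002,0.03,0],[0,0,0,0.002,0.002,0.03,0.5],[0,0,0,0.002,0.002,0.03,1],[0,0,0,0.002,0.002,0.03,1],[0,0,0,0.002,0.002,0.03,1],[0,0,0,0.002,0.002,0.03,1]]' 50; python3 go.py
```

```text
time: 19.33
position: [0.4363, 0.2086, 0.0245]
eef_rot: [180.0, -0.0, 60.0]
ft_force: [-1.3, -0.2, 6.9]
finger_gap: 0.617
grasp_force: 52.4
t 19.33 pos [0.4363 0.2086 0.0245] rot [180.  -0.  60.] j7 -54.0 gap 0.617 gf 52.4
```

```bash
python3 -m creep '[[0,0,0,0,0,-0.01,1],[0,0,0,0,0,-0.03,1],[0,0,0,0,0,-0.07,1],[0,0,0,0,0,-0.12,1],[0,0,0,0,0,-0.17,1],[0,0,0,0,0,-0.22,1],[0,0,0,0,0,-0.26,1],[0,0,0,0,0,-0.26,1],[0,0,0,0,0,-0.26,1],[0,0,0,0,0,-0.26,1]]'; python3 go.py .4543,.0398,.1,115.1 .4543,.0398,.025,115.1
python3 - <<'E'
from h import *
s=bot.camera("scene")
cv2.imwrite("pics/d7.png",cv2.resize(s["img"][290:410,205:305],(500,600),interpolation=2)[:,:,::-1])
E
```

```text
time: 20.17
position: [0.4357, 0.2083, 0.1016]
eef_rot: [-180.0, 0.0, 60.0]
ft_force: [-0.3, -0.2, -1.1]
finger_gap: 0.618
grasp_force: 52.8
t 20.17 pos [0.4357 0.2083 0.1016] rot [-180.    0.   60.] j7 -55.4 gap 0.618 gf 52.8
.4543,.0398,.1,115.1 [-0.0, 0.0, -0.612, -0.456, 0.335, 0.005] rows>= 8
.4543,.0398,.025,115.1 [-0.0, 0.0, -0.612, -0.455, 0.335, 0.255] rows>= 8
```

View pics/d7.png

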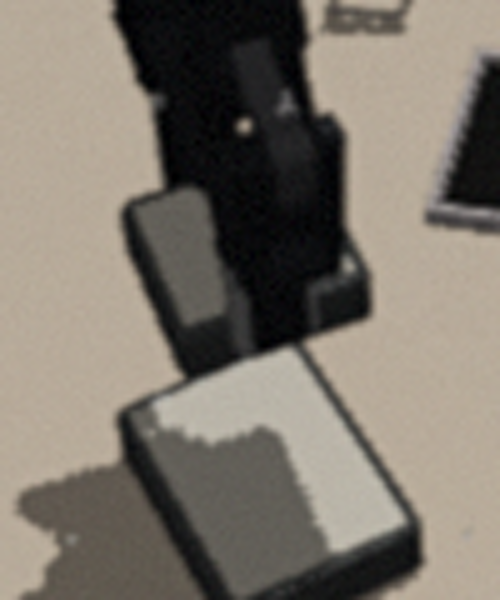

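Square mould held near its centre, oblong undisturbed. Carry it to the square tray.

```bash
python3 -m creep '[[0,0,-0.04,-0.03,0.02,-0.03,1],[0,0,-0.1,-0.08,0.055,-0.05,1],[0,0,-0.17,-0.13,0.095,-0.05,1],[0,0,-0.24,-0.18,0.13,-0.05,1],[0,0,-0.31,-0.23,0.17,-0.05,1],[0,0,-0.38,-0.28,0.21,-0.05,1],[0,0,-0.45,-0.33,0.245,-0.05,1],[0,0,-0.52,-0.38,0.28,-0.05,1],[0,0,-0.58,-0.43,0.315,-0.03,1],[0,0,-0.612,-0.456,0.335,0,1],[0,0,-0.612,-0.456,0.335,0.05,1],[0,0,-0.612,-0.456,0.335,0.11,1],[0,0,-0.612,-0.456,0.335,0.17,1],[0,0,-0.612,-0.456,0.335,0.22,1],[0,0,-0.612,-0.456,0.335,0.25,1],[0,0,-0.612,-0.456,0.335,0.26,1],[0,0,-0.612,-0.456,0.335,0.26,1],[0,0,-0.612,-0.456,0.335,0.26,1],[0,0,-0.612,-0.456,0.335,0.26,1]]'; python3 go.py .4543,.0398,.0075,115.1
```

```text
time: 21.8
position: [0.4554, 0.0399, 0.0246]
eef_rot: [179.9, 0.0, 115.1]
ft_force: [0.1, -1.0, -1.2]
finger_gap: 0.616
grasp_force: 52.7
t 21.8 pos [0.4554 0.0399 0.0246] rot [179.9   0.  115.1] j7 16.6 gap 0.616 gf 52.7
.4543,.0398,.0075,115.1 [0.001, 0.0, -0.0, 0.001, -0.004, 0.057] rows>= 1
```

```bash
python3 -m creep '[[0,0,0,0.001,-0.003,0.02,1],[0,0,0,0.001,-0.003,0.035,1],[0,0,0,0.001,-0.003,0.045,1],[0,0,0,0.001,-0.003,0.052,1],[0,0,0,0.001,-0.003,0.052,1],[0,0,0,0.001,-0.003,0.052,1],[0,0,0,0.001,-0.003,0.052,1],[0,0,0,0.001,-0.003,0.052,1]]'; python3 go.py .4543,.0398,.0075,115.1
```

```text
time: 22.47
position: [0.454, 0.0397, 0.0085]
eef_rot: [180.0, 0.0, 115.1]
ft_force: [-0.3, 0.2, -0.7]
finger_gap: 0.619
grasp_force: 52.7
t 22.47 pos [0.454  0.0397 0.0085] rot [180.    0.  115.1] j7 16.5 gap 0.619 gf 52.7
.4543,.0398,.0075,115.1 [0.0, 0.0, -0.0, -0.0, 0.001, 0.003] rows>= 1
```

```bash
python3 -m creep '[[0,0,0,0,0,0.004,1],[0,0,0,0,0,0.004,1],[0,0,0,0,0,0.004,1],[0,0,0,0,0,0.004,-0.3],[0,0,0,0,0,0.004,-0.35],[0,0,0,0,0,0.004,-0.5],[0,0,0,0,0,0.004,-0.7],[0,0,0,0,0,0.004,-0.7],[0,0,0,0,0,0.004,-0.7],[0,0,0,0,0,0.004,-0.7],[0,0,0,0,0,-0.02,-0.7],[0,0,0,0,0,-0.1,-0.7],[0,0,0,0,0,-0.2,-0.7],[0,0,0,0,0,-0.3,-0.7],[0,0,0,0,0,-0.3,-1],[0,0,0,0,0,-0.3,-1]]'; python3 go.py .438,.2085,.1,155.4
python3 - <<'E'
from h import *
s=bot.camera("scene")
g=s["img"][:,:,::-1]
u=proj(s,[.4543,.0398,.01]).astype(int);cv2.imwrite("pics/d8.png",cv2.resize(g[u[1]-45:u[1]+45,u[0]-50:u[0]+50],(500,450),interpolation=2))
E
```

```text
time: 23.8
position: [0.4556, 0.0399, 0.1006]
eef_rot: [179.7, 0.1, 115.1]
ft_force: [0.4, 0.4, -0.2]
finger_gap: 0.999
grasp_force: 0.0
t 23.8 pos [0.4556 0.0399 0.1006] rot [1.797e+02 1.000e-01 1.151e+02] j7 16.7 gap 0.999 gf 0.0
.438,.2085,.1,155.4 [0.003, 0.002, -0.448, 0.534, 0.185, 0.002] rows>= 6
```

View pics/d8.png

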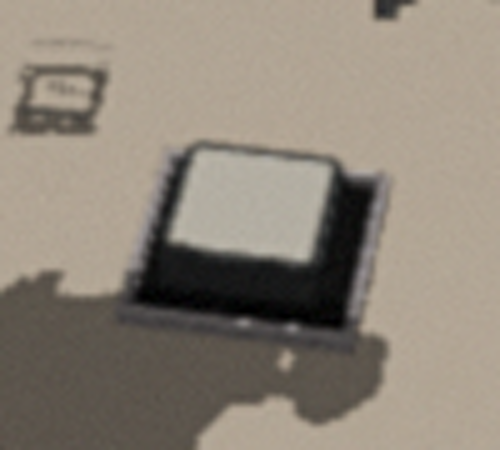

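The square mould is in its tray. For the oblong, yaw -24.6° keeps joint 7 within range at both ends, and I'll step there in two moves.

```bash
python3 -m creep '[[0,0,0.07,0.05,0.02,0,-1],[0,0,0.14,0.1,0.04,0,-1],[0,0,0.21,0.15,0.06,0,-1],[0,0,0.28,0.21,0.08,0,-1],[0,0,0.35,0.27,0.1,0,-1],[0,0,0.42,0.33,0.12,0,-1],[0,0,0.49,0.39,0.14,0,-1],[0,0,0.56,0.45,0.16,0,-1],[0,0,0.63,0.5,0.18,0,-1],[0,0,0.7,0.534,0.185,0,-1],[0,0,0.77,0.534,0.185,0,-1],[0,0,0.84,0.534,0.185,0,-1],[0,0,0.9,0.534,0.185,0,-1],[0,0,0.9,0.534,0.185,0,-1],[0,0,0.9,0.534,0.185,0,-1]]'; python3 go.py .4381,.2085,.06,-24.6 .4381,.2085,.003,-24.6
```

```text
time: 25.1
position: [0.4353, 0.2079, 0.0973]
eef_rot: [180.0, 0.1, 34.3]
ft_force: [-0.1, -0.3, 0.1]
finger_gap: 0.999
grasp_force: 0.0
t 25.1 pos [0.4353 0.2079 0.0973] rot [1.80e+02 1.00e-01 3.43e+01] j7 -77.0 gap 0.999 gf 0.0
.4381,.2085,.06,-24.6 [0.001, 0.001, 0.654, 0.009, 0.003, 0.124] rows>= 9
.4381,.2085,.003,-24.6 [0.001, 0.001, 0.654, 0.01, 0.003, 0.314] rows>= 9
```

```bash
python3 -m creep '[[0,0,0.07,0.008,0.003,0,-1],[0,0,0.14,0.008,0.003,0,-1],[0,0,0.21,0.008,0.003,0,-1],[0,0,0.28,0.008,0.003,0,-1],[0,0,0.35,0.008,0.003,0,-1],[0,0,0.42,0.008,0.003,0,-1],[0,0,0.49,0.008,0.003,0,-1],[0,0,0.56,0.008,0.003,0.02,-1],[0,0,0.62,0.008,0.003,0.05,-1],[0,0,0.654,0.008,0.003,0.08,-1],[0,0,0.654,0.008,0.003,0.12,-1],[0,0,0.654,0.008,0.003,0.12,-1],[0,0,0.654,0.008,0.003,0.12,-1],[0,0,0.654,0.008,0.003,0.12,-1]]'
cat > f3.py <<'E'
from fit import *
run(["oblong"],[[.4381,.2085,-.429]])
E
python3 f3.py; python3 go.py .4381,.2085,.003,-24.6
```

```text
time: 26.27
position: [0.4387, 0.2087, 0.0623]
eef_rot: [180.0, 0.0, -24.7]
ft_force: [0.3, 0.7, 0.8]
finger_gap: 0.997
grasp_force: 0.0
levels [[135.0, 158.0, 48.0, 152.0], [175.0, 183.0, 12.0, 175.0]] cost 59.761135606252296 cam [0.19524748 0.14400817]
oblong [0.4377 0.2094] -23.4
t 26.37 pos [0.4391 0.209  0.0628] rot [-180.    -0.   -24.7] j7 -125.6 gap 0.998 gf 0.0
.4381,.2085,.003,-24.6 [-0.0, -0.0, -0.001, -0.002, 0.003, 0.199] rows>= 2
```

```bash
python3 -m creep '[[0,0,0,-0.002,0.002,0.05,-1],[0,0,0,-0.002,0.002,0.1,-1],[0,0,0,-0.002,0.002,0.14,-1],[0,0,0,-0.002,0.002,0.17,-1],[0,0,0,-0.002,0.002,0.19,-1],[0,0,0,-0.002,0.002,0.195,-1],[0,0,0,-0.002,0.002,0.195,-1],[0,0,0,-0.002,0.002,0.195,-1]]'; python3 -m creep '[[0,0,0,0,0,0,-0.8],[0,0,0,0,0,0,-0.7],[0,0,0,0,0,0,-0.6],[0,0,0,0,0,0,-0.5],[0,0,0,0,0,0,-0.4],[0,0,0,0,0,0,-0.3],[0,0,0,0,0,0,0],[0,0,0,0,0,0,1],[0,0,0,0,0,0,1],[0,0,0,0,0,0,1],[0,0,0,0,0,0,1]]' 70; python3 go.py
```

```text
time: 27.03
position: [0.4382, 0.2087, 0.0042]
eef_rot: [-180.0, -0.0, -24.8]
ft_force: [0.2, -0.1, 0.1]
finger_gap: 0.996
grasp_force: 0.0
time: 27.95
position: [0.4377, 0.2083, 0.0046]
eef_rot: [180.0, 0.0, -24.8]
ft_force: [-3.4, -2.1, 11.3]
finger_gap: 0.681
grasp_force: 73.8
t 27.95 pos [0.4377 0.2083 0.0046] rot [180.    0.  -24.8] j7 -121.7 gap 0.681 gf 73.8
```

```bash
python3 -m creep '[[0,0,0,0,0,-0.01,1],[0,0,0,0,0,-0.03,1],[0,0,0,0,0,-0.07,1],[0,0,0,0,0,-0.12,1],[0,0,0,0,0,-0.17,1],[0,0,0,0,0,-0.22,1],[0,0,0,0,0,-0.27,1],[0,0,0,0,0,-0.31,1],[0,0,0,0,0,-0.31,1],[0,0,0,0,0,-0.31,1],[0,0,0,0,0,-0.31,1]]'; python3 go.py .44,-.05,.1,0 .4495,-.305,.1,25.9
```

```text
time: 28.87
position: [0.4374, 0.2087, 0.0967]
eef_rot: [180.0, 0.0, -24.8]
ft_force: [-0.1, 0.1, -1.9]
finger_gap: 0.67
grasp_force: 75.8
t 28.87 pos [0.4374 0.2087 0.0967] rot [180.    0.  -24.8] j7 -127.9 gap 0.67 gf 75.8
.44,-.05,.1,0 [0.0, 0.0, -0.275, 0.369, 0.779, -0.011] rows>= 7
.4495,-.305,.1,25.9 [-0.0, 0.0, -0.563, 0.754, 1.538, -0.011] rows>= 13
```

```bash
python3 -m creep '[[0,0,-0.02,0.02,0.05,-0.01,1],[0,0,-0.05,0.06,0.13,-0.02,1],[0,0,-0.08,0.105,0.22,-0.02,1],[0,0,-0.11,0.15,0.32,-0.02,1],[0,0,-0.15,0.2,0.42,-0.02,1],[0,0,-0.18,0.25,0.52,-0.02,1],[0,0,-0.22,0.3,0.62,-0.02,1],[0,0,-0.25,0.34,0.71,-0.02,1],[0,0,-0.275,0.369,0.779,-0.02,1],[0,0,-0.275,0.369,0.779,-0.02,1],[0,0,-0.275,0.369,0.779,-0.02,1]]'; python3 go.py .4495,-.305,.1,25.9
```

```text
time: 29.78
position: [0.4395, -0.0516, 0.1022]
eef_rot: [180.0, 0.1, -0.3]
ft_force: [-0.6, 0.5, -2.0]
finger_gap: 0.675
grasp_force: 75.8
t 29.78 pos [ 0.4395 -0.0516  0.1022] rot [ 1.8e+02  1.0e-01 -3.0e-01] j7 -73.9 gap 0.675 gf 75.8
.4495,-.305,.1,25.9 [0.0, 0.001, -0.291, 0.037, 0.844, 0.007] rows>= 7
```

```bash
python3 -m creep '[[0,0,-0.02,0.002,0.05,0,1],[0,0,-0.05,0.005,0.13,0,1],[0,0,-0.08,0.01,0.23,0,1],[0,0,-0.12,0.015,0.33,0,1],[0,0,-0.15,0.02,0.43,0,1],[0,0,-0.19,0.024,0.53,0,1],[0,0,-0.22,0.028,0.63,0,1],[0,0,-0.25,0.032,0.72,0,1],[0,0,-0.28,0.036,0.8,0,1],[0,0,-0.291,0.037,0.844,0.007,1],[0,0,-0.291,0.037,0.844,0.05,1],[0,0,-0.291,0.037,0.844,0.1,1],[0,0,-0.291,0.037,0.844,0.15,1],[0,0,-0.291,0.037,0.844,0.2,1],[0,0,-0.291,0.037,0.844,0.24,1],[0,0,-0.291,0.037,0.844,0.26,1],[0,0,-0.291,0.037,0.844,0.26,1],[0,0,-0.291,0.037,0.844,0.26,1]]'; python3 go.py .4495,-.305,.008,25.9
```

```text
time: 31.28
position: [0.4515, -0.3027, 0.0246]
eef_rot: [-180.0, 0.0, 26.2]
ft_force: [0.3, -0.3, -2.0]
finger_gap: 0.679
grasp_force: 75.8
t 31.28 pos [ 0.4515 -0.3027  0.0246] rot [-180.     0.    26.2] j7 -16.3 gap 0.679 gf 75.8
.4495,-.305,.008,25.9 [-0.0, 0.0, 0.003, -0.009, 0.004, 0.055] rows>= 1
```

```bash
python3 -m creep '[[0,0,0,-0.008,0.004,0.02,1],[0,0,0,-0.008,0.004,0.035,1],[0,0,0,-0.008,0.004,0.045,1],[0,0,0,-0.008,0.004,0.051,1],[0,0,0,-0.008,0.004,0.051,1],[0,0,0,-0.008,0.004,0.051,1],[0,0,0,-0.008,0.004,0.051,1],[0,0,0,-0.008,0.004,0.051,1]]'; python3 go.py .4495,-.305,.0075,25.9
```

```text
time: 31.95
position: [0.45, -0.3054, 0.0098]
eef_rot: [180.0, -0.0, 26.2]
ft_force: [-0.1, 0.5, -1.5]
finger_gap: 0.679
grasp_force: 75.8
t 31.95 pos [ 0.45   -0.3054  0.0098] rot [180.   -0.   26.2] j7 -15.4 gap 0.679 gf 75.8
.4495,-.305,.0075,25.9 [0.0, -0.0, 0.003, -0.001, -0.002, 0.008] rows>= 1
```

```bash
python3 -m creep '[[0,0,0,0,0,0.003,1],[0,0,0,0,0,0.006,1],[0,0,0,0,0,0.007,1],[0,0,0,0,0,0.007,1],[0,0,0,0,0,0.007,1]]'; python3 go.py
```

```text
time: 32.37
position: [0.45, -0.3053, 0.0078]
eef_rot: [180.0, -0.0, 26.2]
ft_force: [-1.1, 0.8, 2.9]
finger_gap: 0.675
grasp_force: 76.2
t 32.37 pos [ 0.45   -0.3053  0.0078] rot [180.   -0.   26.2] j7 -15.3 gap 0.675 gf 76.2
```

Contact with the tray floor (the force went from -1.5 to +2.9 N). Release and lift.

```bash
python3 -m creep '[[0,0,0,0,0,0,-0.4],[0,0,0,0,0,0,-0.5],[0,0,0,0,0,0,-0.7],[0,0,0,0,0,0,-1],[0,0,0,0,0,0,-1],[0,0,0,0,0,0,-1],[0,0,0,0,0,0,-1],[0,0,0,0,0,-0.02,-1],[0,0,0,0,0,-0.1,-1],[0,0,0,0,0,-0.2,-1],[0,0,0,0,0,-0.3,-1],[0,0,0,0,0,-0.42,-1],[0,0,0,0,0,-0.54,-1],[0,0,0,0,0,-0.6,-1],[0,0,0,0,0,-0.6,-1],[0,0,0,0,0,-0.6,-1],[0,0,0,0,0,-0.6,-1]]'; python3 - <<'E'
from h import *
Z=dict(block_c=.014,round_c=.021,square_c=.021,oblong_c=.023)
T=dict(block_c=(.4543,-.1542),round_c=(.622,.1955),square_c=(.4543,.0398),oblong_c=(.4495,-.305))
for c in("scene","top"):
    p=bot.camera(c);g=cv2.cvtColor(p["img"],cv2.COLOR_RGB2GRAY)
    for n,z in Z.items():
        u=proj(p,[*T[n],z]).round().astype(int)
        v=np.median(g[u[1]-2:u[1]+3,u[0]-2:u[0]+3])
        l=cv2.connectedComponents((np.abs(g.astype(float)-v)<45).astype(np.uint8))[1];l=(l==l[u[1],u[0]]).astype(np.uint8)
        q=max(cv2.findContours(l,0,1)[0],key=cv2.contourArea)
        r=cv2.minAreaRect((np.array([at(p,w[0],z)[:2] for w in q])*1000).astype(np.float32));print(c,n,[np.round(x,1) for x in r])
    for n in("pot","timer"): print(n,[(np.round(np.array(r["xy"])*[640,480],1),round(r["conf"],2)) for r in bot.search_frame(p,n)[:1]])
E
```

```text
time: 33.78
position: [0.4493, -0.3048, 0.187]
eef_rot: [-179.9, 0.0, 26.2]
ft_force: [-0.7, 0.0, -1.7]
finger_gap: 1.001
grasp_force: 0.0
scene block_c [array([1103.1, -613.9]), array([2996.3, 2368.3]), np.float64(31.9)]
scene round_c [array([619.8, 194.8]), array([37.2, 35.9]), np.float64(35.2)]
scene square_c [array([455.2,  39.9]), array([46.6, 46.3]), np.float64(25.2)]
scene oblong_c [array([666.5, -39.7]), array([903.6, 852. ]), np.float64(89.7)]
pot [(array([300.2, 218.7]), 0.71)]
timer [(array([351.2, 191.7]), 0.92)]
top block_c [array([544.2,  70.2]), array([1283.2, 1099.1]), np.float64(88.7)]
top round_c [array([621.5, 192.4]), array([36.4, 36.7]), np.float64(88.9)]
top square_c [array([455.9,  38.9]), array([47.2, 46.1]), np.float64(25.0)]
top oblong_c [array([ 290.9, -128. ]), array([465.1, 720.1]), np.float64(73.5)]
pot [(array([368. , 186.1]), 0.62)]
timer [(array([444.3, 192.4]), 0.84)]
```

```bash
python3 -m creep '[[0,0,0,0,-0.05,0,-1],[0,0,0,0,-0.15,0,-1],[0,0,0,0.02,-0.25,0,-1],[0,0,0,0.04,-0.35,0,-1],[0,0,0,0.06,-0.45,0,-1],[0,0,0,0.1,-0.55,0,-1],[0,0,0,0.15,-0.65,0,-1],[0,0,0,0.2,-0.75,0,-1],[0,0,0,0.25,-0.85,0,-1],[0,0,0,0.3,-0.95,0,-1],[0,0,0,0.3,-0.98,0,-1],[0,0,0,0.3,-0.98,0,-1],[0,0,0,0.3,-0.98,0,-1],[0,0,0,0.3,-0.98,0,-1]]'; python3 - <<'E'
from h import *
Z=dict(block_c=.014,oblong_c=.023)
T=dict(block_c=(.4543,-.1542),oblong_c=(.4495,-.305))
print(bot.get_state()["ft_force"])
for c in("scene","top"):
    p=bot.camera(c);g=cv2.cvtColor(p["img"],cv2.COLOR_RGB2GRAY)
    for n,z in Z.items():
        u=proj(p,[*T[n],z]).round().astype(int)
        t=(.06 if n[0]=="o" else .032)
        # bright piece top inside the dark mat: threshold within tray window
        w=int(t/ .0021) ;win=g[u[1]-w:u[1]+w,u[0]-w:u[0]+w]
        m=(win>105).astype(np.uint8);l,lab,st,ce=cv2.connectedComponentsWithStats(m)
        k=lab[w,w];q=max(cv2.findContours((lab==k).astype(np.uint8),0,1)[0],key=cv2.contourArea)+[u[0]-w,u[1]-w]
        r=cv2.minAreaRect((np.array([at(p,v[0],z)[:2] for v in q])*1000).astype(np.float32));print(c,n,k,np.median(win),[np.round(x,1) for x in r])
    for n in Z: print(n,[(at(p,np.array(r["xy"])*[640,480],Z[n]).round(4)[:2],round(r["conf"],2)) for r in bot.search_frame(p,n)[:2]])
E
```

```text
time: 35.25
position: [0.401, -0.0033, 0.1874]
eef_rot: [180.0, 0.0, 26.0]
ft_force: [-0.2, -0.7, -0.2]
finger_gap: 0.998
grasp_force: 0.0
[-0.18149823 -0.66720709 -0.18469635]
scene block_c 1 149.5 [array([ 459.1, -160.4]), array([56.1, 81.1]), np.float64(32.3)]
scene oblong_c 1 157.0 [array([ 451.3, -314. ]), array([119.5, 212.5]), np.float64(30.0)]
block_c [(array([ 0.4518, -0.1573]), 0.57)]
oblong_c []
top block_c 2 132.0 [array([ 456.1, -157.8]), array([27.7, 38.8]), np.float64(9.5)]
top oblong_c 2 149.0 [array([ 450.9, -304.4]), array([78.2, 55. ]), np.float64(26.0)]
block_c [(array([ 0.4529, -0.1506]), 0.46)]
oblong_c [(array([ 0.4453, -0.2989]), 0.62), (array([ 0.4508, -0.1569]), 0.41)]
```

All four pieces measure within about 4 mm of their tray centres, and the pot and timer haven't moved. Handing in.

```bash
python3 -c "
from rig import bot
print(bot.sign_off())"
```

```text
the job is handed in; nothing more can be done
None
```

I handed the job in at about 35 s: the block and the round, square and oblong moulds each sit in their own tray, measured within about 4 mm of centre, and the pot and timer showed no visible movement; the hand-in call gave no verdict.

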